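# Load the autosampler carousel from the bench rack

## Task

Load the four sample vials from the high step of the bench rack into the autosampler carousel in the same order: reading the rack from left to right with its low step nearest to you, the first vial goes into the well that the white arrow points at and the next three follow clockwise (seen from above) in the next three wells. Stand every vial upright and fully home on the floor of its well; they are glass, so set them down, do not drop them. Leave the matching reserve vials on the low step where they are.

Things in the scene. Friction and masses are not known exactly. Their poses are not given: they have to be found in the camera images.
- rack: Dark blue two-step rack, fixed, 132 x 240 mm (x, y). Origin: centre of underside. Low step: -x half, white strip on its outer edge, deck 26 mm up, wells at x -38, floor 8. High step: +x half, deck 50, wells at x +38, floor 32. Columns at y +90 (first: left end, low step nearest you), +30, -30, -90 (last). Wells: cones 18 deep, 36 wide at mouth, 29 at floor. Turned any way, left or right of the carousel.
- carousel: Off-white disc, 290 mm wide, deck 48 mm up, locked. Origin: centre of underside. Hub radius 46, 68 mm high, in a blue ring; its white arrow points along +x at well 1. 12 wells, centres 115 mm from the axis, well n at -(n-1) x 30 deg from +x (clockwise from above): cones 18 deep, 36 wide at mouth, 29 at floor; floor 30 mm up. Wells 7-9 hold other vials. Stands turned any way.
- sample_tall_crimp: To be moved: tall glass vial, flat silver crimped aluminium cap of 21 mm diameter, white paper band. Starts on the high step, in any column. Glass 22.5 mm in diameter and straight up to 58 mm from the base; 77 mm tall with cap, about 35 g. Origin at the centre of the base, z up.
- sample_tall_screw: To be moved: tall glass vial, deep ribbed black screw cap of 19 mm diameter, white paper band. Starts on the high step, in any column. Glass 22.5 mm in diameter and straight up to 58 mm from the base; 82 mm tall with cap, about 35 g. Origin at the centre of the base, z up.
- sample_short_crimp: To be moved: short glass vial, flat silver crimped aluminium cap of 21 mm diameter, white paper band. Starts on the high step, in any column. Glass 22.5 mm in diameter and straight up to 32 mm from the base; 47 mm tall with cap, about 25 g. Origin at the centre of the base, z up.
- sample_short_screw: To be moved: short glass vial, deep ribbed black screw cap of 19 mm diameter, white paper band. Starts on the high step, in any column. Glass 22.5 mm in diameter and straight up to 32 mm from the base; 52 mm tall with cap, about 25 g. Origin at the centre of the base, z up.
- reserve_tall_crimp: Stays: tall glass vial, flat silver crimped aluminium cap of 21 mm diameter; twin of the sample of that shape, on the low step 76 mm in front of it in the same column. Glass 22.5 mm in diameter and straight up to 58 mm from the base; 77 mm tall with cap, about 35 g. Origin at the centre of the base, z up.
- reserve_tall_screw: Stays: tall glass vial, deep ribbed black screw cap of 19 mm diameter; twin of the sample of that shape, on the low step 76 mm in front of it in the same column. Glass 22.5 mm in diameter and straight up to 58 mm from the base; 82 mm tall with cap, about 35 g. Origin at the centre of the base, z up.
- reserve_short_crimp: Stays: short glass vial, flat silver crimped aluminium cap of 21 mm diameter; twin of the sample of that shape, on the low step 76 mm in front of it in the same column. Glass 22.5 mm in diameter and straight up to 32 mm from the base; 47 mm tall with cap, about 25 g. Origin at the centre of the base, z up.
- reserve_short_screw: Stays: short glass vial, deep ribbed black screw cap of 19 mm diameter; twin of the sample of that shape, on the low step 76 mm in front of it in the same column. Glass 22.5 mm in diameter and straight up to 32 mm from the base; 52 mm tall with cap, about 25 g. Origin at the centre of the base, z up.
Not all that is in view belongs to the job. Leave any yellow look-alike of the sample_short_crimp alone.

How it is judged:
By the outcome, as a careful person would: the job done as asked, in the order asked, and still so for the second after the job is handed in, with the robot touching nothing.
It also fails if it takes over 109 s, if anything falls off the work surface, if the arm or the gripper's body presses on something with over 40 N, if the wrist force passes 120 N, or if a joint passes its speed limit or range.

## Robot

A 6-joint arm with a two-finger parallel gripper is mounted at the origin on the work surface. World frame = base frame: x ahead of the robot, y to its left, z up, the work surface at z = 0. Lengths are in m, angles in rad, forces in N, time in s.
With the tool pointing down it reaches from about 0.275 to 0.825 m from the base axis. Payload 4.9 kg.
Tool frame: the origin (TCP) lies midway between the tips of the shut fingers; the grasp point (between the pads) lies 19 mm behind it (grip_point_offset is the distance from the TCP to the grasp point, in m); z points along the fingers, x is the direction in which the jaws open and shut, and the axes are right-handed (so a half turn about z gives the same grasp; the last joint's range is limited). The gripper opens to 85 mm and grips with 20 to 120 N. Pads are 22 mm wide; open, the fingers measure 114 mm over their backs; the gripper's body (76 mm by 85 mm) begins 54 mm behind the grasp point. The pads swing forward as they close: fully open they stand 13 mm farther back than shut.
Start: joints at [0.984, 0.326, -0.193, 1.052, 0, 1.437], TCP at [0.241, 0.495, 0.231] pointing down, gripper open.
Joint ranges: [-2.65, 2.65], [-0.97, 1.79], [-1.3, 1.35], [-1.93, 2.1], [-1.47, 1.37], [-3.14, 3.14]. Speed limits (rad/s): [2.57, 2.57, 3.14, 3.14, 3.14, 3.14].

## Interface

Orientations are given as a rotation vector (axis times angle).
In Python, from cell import * gives the robot as it stands. Calls block until the motion is done:
- movep(position, orientation): joint-space move of the TCP to a pose.
- move_l(position, velocity=0.15, rot=None, until_force=None): straight line of the TCP; rot=None keeps the orientation; velocity is the mean speed in m/s. With until_force (N) it stops when the force on the tool has changed by that much, and returns True; else False.
- set_joints(angles): joint-space move.
- let_go() and grab(newtons=None): open the fingers fully, or close them until they stop; newtons is the grip in N (None keeps the last).
- sleep(seconds).
- ik(position, orientation): joint angles nearest the present ones, or None.
- get_state(): the state.
- grab_frame(name): name is "scene" or "top"; returns a dict with "img" (420x560x3 uint8, red, green, blue), "fx", "fy", "cx", "cy" (pixels), "k1" (the pictures are not rectified: a ray, as slopes to the right and down, at radius r is drawn at 1 + k1 r^2 times it, then the intrinsics apply), "cam_to_world" (4x4, takes a point from camera to world coordinates). Camera axes: x right, y down, z forward; pixel columns grow to the right and rows downward; lengths in m; the calibration is good to about 2 mm. A picture is of the moment at which its call begins. There is no depth.
A pose or a line that the arm cannot do raises MotionError and nothing moves.
- sign_off(): hands the job in, once; it reports no verdict.
Trained networks look in the newest picture that a camera, given by its name, has taken for a name from the list of things; names that differ only in an ending like _2 or _b are one class to them, and where a whole thing is asked for, a point or a joint stands for the part that bears it (a point fixed in the world has none). Each returns a list of dicts, best first, with "score" (0 to 1); they miss things now and then, are a little off and sometimes report something else, mostly with a low value. They report only what shows in the picture. A call takes as long as a camera call. They do not tell look-alikes from the thing itself.
- spot_in(camera, name): "centre" ([column, row] in pixels, amid what is visible of it).
- silhouettes(camera, name): "mask" (420x560 bool, what is visible of it) and "centre" ([column, row] in pixels, amid what is visible of it).
- tip_of(camera, name): "centre" ([column, row] in pixels: a listed point, or the origin of a listed thing).
The state is a dict: "clock": time; "q": joint angles; "joint_velocities": joint speeds; "tau": joint torques, N m; "position": TCP position; "eef_rot": TCP orientation; "contact_force": force on the tool from outside, world axes, zero at the start; "wrist_torque": the same for the moment, N m; "finger_gap": opening from 0.0 (shut) to 1.0 (fully open).
Only numpy, scipy, OpenCV 4.12 (cv2) and the standard library are available. Lean on these libraries where they do the work, as an engineer would, in place of code of your own. Each camera call takes 0.05 s, during which the arm holds its last target. There are 200 camera calls.

## Working session

There is one attempt and no reset: what is moved stays moved. The work goes in short steps, each a Python script; the robot and the scene stay as the last script left them, time stands still between calls to the robot, and variables do not carry over. Pictures are saved under pics/ and viewed, about 12 in all and at most 16, crops included, and the job is handed in when it is done.

```bash
mkdir -p pics; ls; python3 - <<'E'
from cell import *
import cv2
for c in ("scene","top"):
    f=grab_frame(c); cv2.imwrite(f"pics/{c}0.png",cv2.resize(f["img"][:,:,::-1],(784,588),interpolation=cv2.INTER_CUBIC))
    print(c,f["fx"],f["fy"],f["cx"],f["cy"],f["k1"],f["cam_to_world"].round(3).tolist() if hasattr(f["cam_to_world"],'round') else f["cam_to_world"])
    for n in ["rack","carousel","sample_tall_crimp","sample_tall_screw","sample_short_crimp","sample_short_screw"]:
        print(n,[( [round(float(x)) for x in d["centre"]],round(d["score"],2)) for d in tip_of(c,n)])
print(get_state())
E
```

```text
pics
scene 402.2504528707758 402.2504528707758 271.7821206729971 211.4409258097132 0.013640914121677117 [[-0.403, 0.521, -0.752, 1.033], [0.915, 0.227, -0.333, 0.236], [-0.003, -0.823, -0.568, 0.449], [0.0, 0.0, 0.0, 1.0]]
rack [([389, 280], 0.78)]
carousel [([168, 210], 0.67)]
sample_tall_crimp [([351, 298], 0.72)]
sample_tall_screw [([361, 271], 0.67)]
sample_short_crimp [([325, 248], 0.8)]
sample_short_screw [([379, 226], 0.78)]
top 399.5261331526598 399.5261331526598 278.4884042063104 216.51581418319816 -0.11420820692550243 [[-0.011, -0.983, 0.183, 0.392], [-1.0, 0.011, -0.004, 0.017], [0.002, -0.183, -0.983, 0.827], [0.0, 0.0, 0.0, 1.0]]
rack [([180, 221], 0.96)]
carousel [([389, 229], 0.9), ([181, 221], 0.65)]
sample_tall_crimp [([201, 172], 0.68)]
sample_tall_screw [([196, 205], 0.54)]
sample_short_crimp [([196, 229], 0.71), ([165, 234], 0.62)]
sample_short_screw [([194, 259], 0.57)]
{'clock': 0.7, 'q': array([ 9.83805023e-01,  3.26138138e-01, -1.92586291e-01,  1.05197822e+00,
       -2.67373948e-05,  1.43660785e+00]), 'joint_velocities': array([-0.0003966 , -0.00052017, -0.00135054,  0.00142425, -0.00077939,
        0.00154527]), 'tau': array([ 1.35663859e-04, -4.43197453e+01,  2.62712485e+01,  7.86845540e-04,
       -2.11810175e-04,  4.91960009e-06]), 'position': array([0.24063018, 0.49460863, 0.23131977]), 'eef_rot': array([-2.66339121e+00, -1.66609187e+00, -1.51374008e-04]), 'contact_force': array([-0.06453999, -0.22379258,  0.23958965]), 'wrist_torque': array([0.0118474 , 0.00191391, 0.01172927]), 'finger_gap': 1.0033370741943206}
```

View pics/scene0.png

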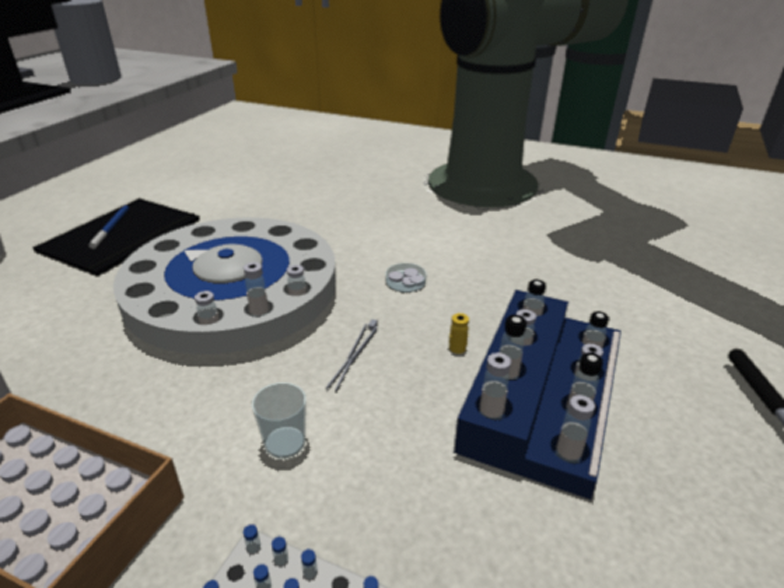

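View pics/top0.png

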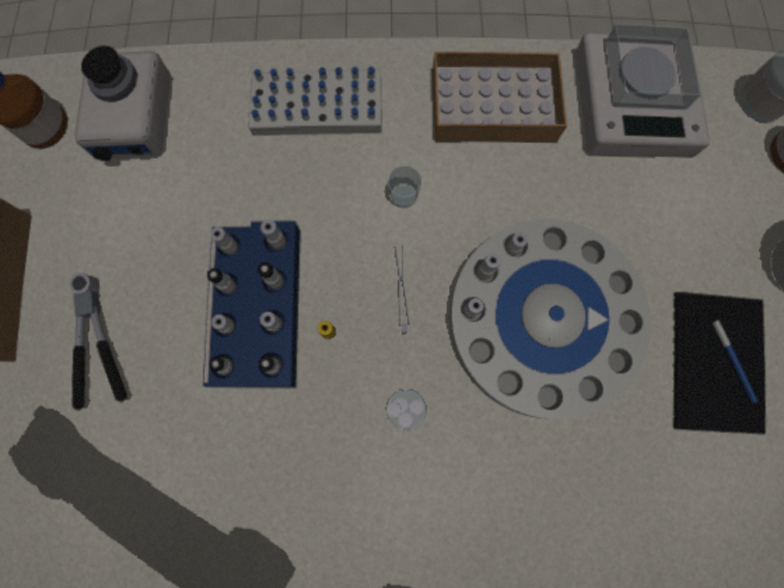

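The rack lies left of the carousel with its white strip on the +y side (left in `top`), so its first column is at the far end, the top of the picture. In 784-wide `top` pixels:
- **Samples (high step), first to last:** tall crimp (272,235), tall screw (268,275), short crimp (269,321), short screw (269,364).
- **Could be taken for them:** reserves at (225,240), (218,280), (222,323) and (220,365), the yellow vial at (326,328), and carousel vials 7–9 at (475,308), (488,267) and (517,243).
- **Arrow:** it points at the well at (630,322). The next three clockwise are (620,361), (591,388) and (549,397).

Next I fit the rack and carousel poses.

```bash
cat > h.py <<'E'
from cell import *
import numpy as np, cv2
from scipy.optimize import minimize
def proj(P,f):
    M=np.linalg.inv(np.array(f["cam_to_world"])); K=np.array([[f["fx"],0,f["cx"]],[0,f["fy"],f["cy"]],[0,0,1.]])
    return cv2.projectPoints(np.atleast_2d(P).astype(float),cv2.Rodrigues(M[:3,:3])[0],M[:3,3],K,np.array([f["k1"],0,0,0]))[0][:,0]
def ray(uv,f,z):
    K=np.array([[f["fx"],0,f["cx"]],[0,f["fy"],f["cy"]],[0,0,1.]])
    d=cv2.undistortPoints(np.array([[uv]],float),K,np.array([f["k1"],0,0,0]))[0,0]
    T=np.array(f["cam_to_world"]); d=T[:3,:3]@[d[0],d[1],1]; return T[:3,3]+d*(z-T[2,3])/d[2]
def T(p,L): # p=x,y,yaw
    L=np.atleast_2d(L); c,s=np.cos(p[2]),np.sin(p[2])
    return np.c_[p[0]+c*L[:,0]-s*L[:,1],p[1]+s*L[:,0]+c*L[:,1],L[:,2]]
def circ(x,y,z,r,n=32):
    a=np.linspace(0,2*np.pi,n,endpoint=False); return np.c_[x+r*np.cos(a),y+r*np.sin(a),0*a+z]
def box(x0,x1,y0,y1,z0,z1): return np.array([[x,y,z] for x in(x0,x1) for y in(y0,y1) for z in(z0,z1)])
def fillh(P,f,S=4):
    m=np.zeros((420*S,560*S),np.uint8); q=((proj(P,f)+.5)*S).astype(np.int32)
    cv2.fillConvexPoly(m,cv2.convexHull(q),1); return cv2.resize(m.astype(np.float32),(560,420),interpolation=cv2.INTER_AREA)
def well(n,z=.048): a=-(n-1)*np.pi/6; return np.array([.115*np.cos(a),.115*np.sin(a),z])
E
cat > fit.py <<'E'
from h import *
import json
fs={c:grab_frame(c) for c in("scene","top")}
mk={(c,n):silhouettes(c,n)[0]["mask"].astype(np.float32) for c in fs for n in("rack","carousel")}
H=[.077,.082,.047,.052]
def rcost(p,cams):
    s=0
    for c in cams:
        f=fs[c]; m=np.maximum(fillh(T(p,box(-.066,0,-.12,.12,0,.026)),f),fillh(T(p,box(0,.066,-.12,.12,0,.05)),f))
        dc=np.zeros_like(m)
        for k,y in enumerate((.09,.03,-.03,-.09)):
            for x,z in((-.038,.026),(.038,.05)):
                dc=np.maximum(dc,fillh(T(p,np.r_[circ(x,y,z,.018),circ(x,y,z-.018+H[k],.013)]),f))
        w=1-dc; g=mk[c,"rack"]; s+=1-(np.minimum(m,g)*w).sum()/(np.maximum(m,g)*w).sum()
    return s/len(cams)
def ccost(p,cams):
    s=0
    for c in cams:
        f=fs[c]; g=f["img"].astype(np.float32).mean(2)
        for n in(1,2,3,4,5,6,10,11,12):
            w=well(n); a=fillh(T(p,circ(*w,.018)),f,8); b=fillh(T(p,circ(*w,.0235)),f,8)-a
            s+=(a*g).sum()/a.sum()-(b*g).sum()/b.sum()
    return s/len(cams)/9
c0=ray([389,229],fs["top"],0); r0=ray([180,221],fs["top"],0); print(c0,r0)
out={}
for nm,cost,p0 in(("rack",rcost,[*r0[:2],-1.57]),("carousel",ccost,[*c0[:2],-1.62])):
    for cams in(["top"],["scene"],["top","scene"]):
        p=np.array(p0)
        for sc in (.008,.002):
            r=minimize(cost,p,args=(cams,),method="Nelder-Mead",options=dict(initial_simplex=p+np.r_[np.zeros((1,3)),np.diag([sc,sc,sc*8])],xatol=2e-4,fatol=1e-4,maxfev=120)); p=r.x
        print(nm,cams,p.round(4),round(r.fun,3))
    out[nm]=p.tolist()
json.dump(out,open("pose.json","w"))
ims=[]
for c,f in fs.items():
    im=cv2.resize(f["img"][:,:,::-1],None,fx=2,fy=2,interpolation=cv2.INTER_CUBIC)
    def dr(P,col): 
        cv2.polylines(im,[((proj(P,f)+.5)*2).astype(np.int32)],True,col,1)
    for n in range(1,5): dr(T(out["carousel"],circ(*well(n),.018)),(0,0,255) if n==1 else (0,255,0))
    dr(T(out["carousel"],circ(0,0,.048,.145,64)),(255,255,0))
    p=out["rack"]
    dr(T(p,[[0,.12,.05],[.066,.12,.05],[.066,-.12,.05],[0,-.12,.05]]),(0,255,255)); dr(T(p,[[0,.12,.026],[-.066,.12,.026],[-.066,-.12,.026],[0,-.12,.026]]),(0,255,255))
    for k,y in enumerate((.09,.03,-.03,-.09)): dr(T(p,circ(.038,y,.032+H[k],.0105)),(0,0,255) if k==0 else (0,255,0))
    ims.append(im)
cv2.imwrite("pics/fit.png",np.r_[ims[1][280:600,180:980],ims[0][260:720,150:950]][:600] if 0 else np.r_[ims[1][290:590,200:1000],ims[0][300:600,150:950]])
E
python3 fit.py
```

```text
Still running in the background as job /tmp/bash_jobs.1000/496100af89f9 (pid 493). You'll get a notice when it ends.
```

```bash
kill -- -$(cat /tmp/bash_jobs.1000/496100af89f9/pid); cat /tmp/bash_jobs.1000/496100af89f9/stdout
python3 - <<'E'
s=open('h.py').read(); i=s.index("def fillh"); j=s.index("def well")
s=s[:i]+'''def fillh(P,f,S=0):
    m=np.zeros((420,560),np.uint8); q=(proj(P,f)*64).astype(np.int32)
    cv2.fillConvexPoly(m,cv2.convexHull(q),255,cv2.LINE_AA,6); return m.astype(np.float32)/255
'''+s[j:]
open('h.py','w').write(s)
E
time timeout 400 python3 fit.py
```

```text
[ 0.51713943 -0.21982196  0.        ] [0.53923696 0.22208364 0.        ]
rack ['top'] [ 0.5438  0.2194 -1.5683] 0.043
rack ['scene'] [ 0.541   0.2163 -1.5739] 0.029
rack ['top', 'scene'] [ 0.5415  0.217  -1.5791] 0.048
carousel ['top'] [ 0.5177 -0.2181 -1.6626] -37.821
carousel ['scene'] [ 0.5171 -0.2198 -1.6613] -86.502
carousel ['top', 'scene'] [ 0.5175 -0.2192 -1.6621] -61.66
real	1m11.047s
user	0m45.398s
sys	0m7.674s
```

View pics/fit.png

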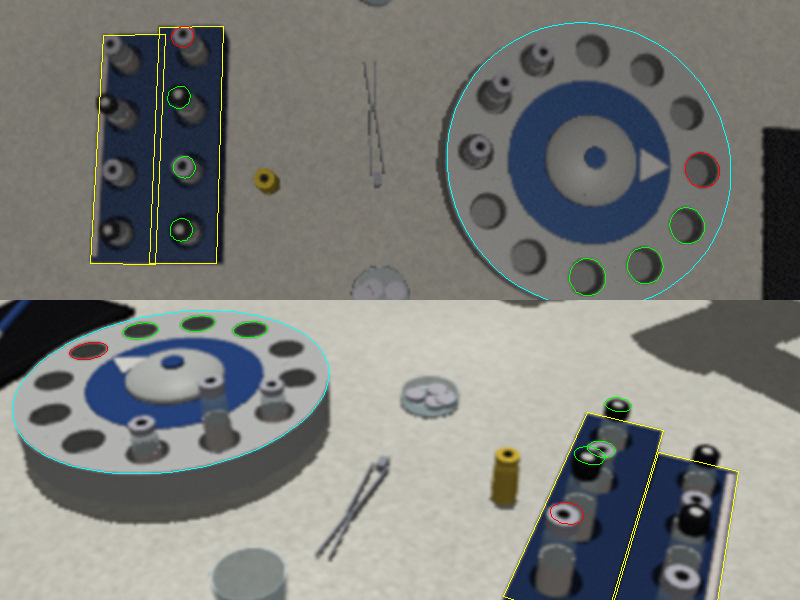

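The carousel overlay fits in both views, and well 1 sits under the arrow. The rack overlay fits to about 2 mm, with the yaw slightly off, so I'll use x .5425, y .218, yaw -1.570. The four sample caps match the expected order. Now I pick the first vial and hover over well 1.

```bash
cat >> h.py <<'E'
from scipy.spatial.transform import Rotation as Ro
RACK=[.5425,.218,-1.570]; CAR=[.5175,-.2191,-1.662]; YS=(.09,.03,-.03,-.09)
def down(a):
    x=np.array([np.cos(a),np.sin(a),0]); z=np.array([0,0,-1.]); return Ro.from_matrix(np.c_[x,np.cross(z,x),z]).as_rotvec()
def best(p,a):
    q=np.array(get_state()["q"]); c=[]
    for k in(0,np.pi):
        r=ik(list(p),list(down(a+k)))
        if r is not None: c.append((np.abs(np.array(r)-q).max(),a+k))
    return list(down(min(c)[1]))
def st(t=""):
    s=get_state(); print(t,round(s["clock"],2),np.round(s["position"],4),"gap",round(s["finger_gap"],3),"F",np.round(s["contact_force"],1))
HZ=.20; G=.0215   # hover TCP height, TCP above vial base
def pick(k,dx=0,dy=0):
    b=T(RACK,[[.038,YS[k],.032]])[0]+[dx,dy,0]
    o=best([b[0],b[1],HZ],RACK[2]); movep([b[0],b[1],HZ],o); st("hover")
    hit=move_l([b[0],b[1],b[2]+G],velocity=.12,until_force=8); st(f"down hit={hit}")
    if hit: return False
    grab(30); st("gripped")
    move_l([b[0],b[1],HZ],velocity=.15); st("up"); return True
def over(n):
    w=T(CAR,[well(n,.030)])[0]; a=CAR[2]-(n-1)*np.pi/6
    o=best([w[0],w[1],HZ],a); movep([w[0],w[1],HZ],o); st("over well")
    move_l([w[0],w[1],.030+.04+G],velocity=.15); st("near")
def look(name,P):
    ims=[]
    for c in("top","scene"):
        f=grab_frame(c); u=proj(P,f)[0]; im=cv2.copyMakeBorder(f["img"][:,:,::-1],60,60,60,60,cv2.BORDER_CONSTANT)
        x,y=(u+60).astype(int); im=im[y-60:y+60,x-60:x+60]; ims.append(cv2.resize(im,(400,400),interpolation=cv2.INTER_CUBIC)); print(c,"centre",u.round(1))
    cv2.imwrite(f"pics/{name}.png",np.c_[ims[0],ims[1]])
E
python3 - <<'E'
from h import *
if pick(0):
    over(1); look("near1",T(CAR,[well(1,.06)]))
E
```

```text
hover 3.12 [0.6321 0.1811 0.2001] gap 1.001 F [ 0.4 -0.  -0.1]
down hit=False 4.5 [0.6333 0.1802 0.0544] gap 0.999 F [ 0.3 -0.1  0.7]
gripped 5.09 [0.6326 0.18   0.0537] gap 0.259 F [0.4 0.2 1.2]
up 6.22 [0.6318 0.18   0.1989] gap 0.252 F [ 0.2  1.  -0.3]
over well 8.13 [ 0.5077 -0.3327  0.2   ] gap 0.256 F [-1.  -0.3 -0.9]
near 9.01 [ 0.5077 -0.3339  0.0923] gap 0.255 F [ 0.1  0.7 -0.4]
top centre [453.2 228.6]
scene centre [117.7 169.7]Traceback (most recent call last):
  File "<stdin>", line 3, in <module>
  File "h.py", line 50, in look
    cv2.imwrite(f"pics/{name}.png",np.c_[ims[0],ims[1]])
    ~~~~~~~~~~~^^^^^^^^^^^^^^^^^^^^^^^^^^^^^^^^^^^^^^^^^
cv2.error: OpenCV(4.12.0) /io/opencv/modules/imgcodecs/src/loadsave.cpp:1058: error: (-215:Assertion failed) image.channels() == 1 || image.channels() == 3 || image.channels() == 4 in function 'imwrite_'
```

```bash
sed -i 's/np.c_\[ims\[0\],ims\[1\]\]/np.hstack(ims)/' h.py
python3 - <<'E'
from h import *
look("near1",T(CAR,[well(1,.06)]))
E
```

```text
top centre [453.2 228.6]
scene centre [117.7 169.7]
```

View pics/near1.png

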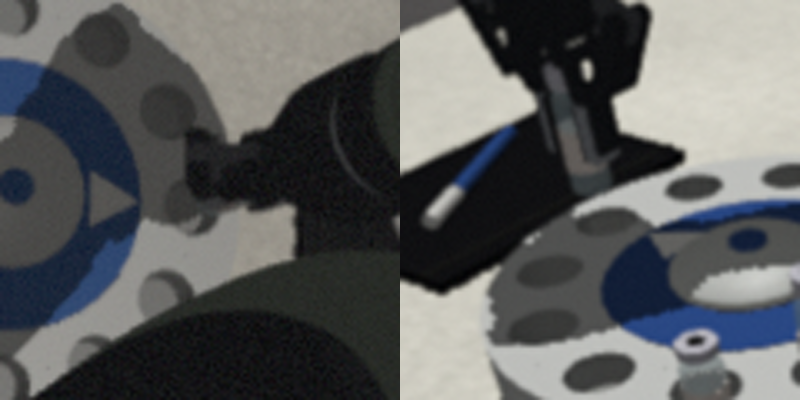

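```bash
cat >> h.py <<'E'
HV=[.077,.082,.047,.052]; SV=[.058,.058,.032,.032]
def over_look(name,base,k,n,cams=("scene",),half=40):
    "overlay expected held vial (green) and well mouth (red)"
    ims=[]
    for c in cams:
        f=grab_frame(c); u=proj(base+[0,0,.02],f)[0]; S=10; o=np.round(u)-half
        im=cv2.copyMakeBorder(f["img"][:,:,::-1],60,60,60,60,cv2.BORDER_CONSTANT); x,y=(o+60).astype(int)
        im=cv2.resize(im[y:y+2*half,x:x+2*half],None,fx=S,fy=S,interpolation=cv2.INTER_CUBIC)
        im=cv2.convertScaleAbs(im,alpha=1.6)
        for P,col in((circ(*base,.01125),(0,255,0)),(circ(base[0],base[1],base[2]+SV[k],.01125),(0,255,0)),(circ(base[0],base[1],base[2]+HV[k],.0105),(255,255,0)),(T(CAR,circ(*well(n),.018)),(0,0,255))):
            cv2.polylines(im,[((proj(P,f)-o+.5)*S).astype(np.int32)],True,col,1)
        ims.append(cv2.resize(im,(600,600) if len(cams)==1 else (400,400))); print(c,o)
    cv2.imwrite(f"pics/{name}.png",np.hstack(ims))
E
python3 - <<'E'
from h import *
p=np.array(get_state()["position"]); R=Ro.from_rotvec(get_state()["eef_rot"]).as_matrix(); print(R.round(3))
over_look("ov1",p-[0,0,G],0,1)
f=grab_frame("scene"); print(proj(p-[0,0,G],f)); print([(d["centre"],d["score"]) for d in tip_of("scene","sample_tall_crimp")])
E
```

```text
[[ 0.091  0.996  0.002]
 [ 0.996 -0.091 -0.001]
 [-0.001  0.002 -1.   ]]
scene [ 74. 116.]
[[115.98039052 164.85059066]]
[([115.1, 164.8], 0.66)]
```

View pics/ov1.png

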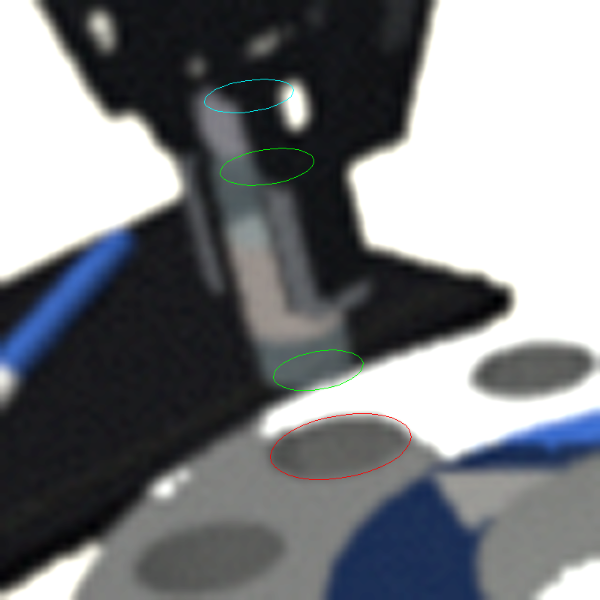

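The overlay shows the held vial's base at about (307,370), against (318,370) expected. That is about 2.5 mm too far out radially, with a small tilt, and well 1 is matched. I'll shift 1.5 mm inward and lower under force guard.

```bash
cat >> h.py <<'E'
def lower(n,din=0.0,dt=0.0,F=4):
    "din: metres inward; dt: metres clockwise-tangential"
    w=T(CAR,[well(n,.030)])[0]; a=CAR[2]-(n-1)*np.pi/6; r=np.array([np.cos(a),np.sin(a),0]); t=np.array([np.sin(a),-np.cos(a),0])
    w=w-din*r+dt*t
    move_l([w[0],w[1],.030+.028+G],velocity=.1)
    hit=move_l([w[0],w[1],.030+G-.003],velocity=.02,until_force=F); st(f"hit={hit}"); return hit
def release():
    let_go(); st("open"); p=get_state()["position"]; move_l([p[0],p[1],HZ],velocity=.2); st("away")
E
python3 - <<'E'
from h import *
lower(1,.0015)
p=np.array(get_state()["position"]); over_look("low1",p-[0,0,G],0,1)
E
```

```text
hit=True 10.88 [ 0.5071 -0.3321  0.0516] gap 0.253 F [0.2 0.3 4.9]
scene [ 79. 134.]
```

View pics/low1.png

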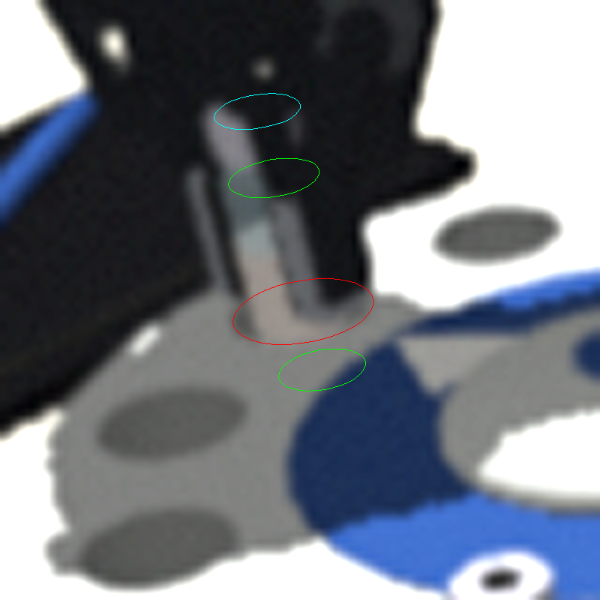

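Contact came at TCP z = 51.6 mm, which is exactly the floor height. I'll release, then go on to vial 2.

```bash
python3 - <<'E'
from h import *
release()
if pick(1):
    over_l=look("after1",T(CAR,[well(1,.06)]))
    over(2); p=np.array(get_state()["position"]); over_look("ov2",p-[0,0,G],1,2)
    f=grab_frame("scene"); print(proj(p-[0,0,G],f)); print([(d["centre"],d["score"]) for d in tip_of("scene","sample_tall_screw")])
    a,b=cv2.imread("pics/after1.png"),cv2.imread("pics/ov2.png")
    cv2.imwrite("pics/c2.png",np.hstack([np.vstack([a[:,:400],a[:,400:]])[:,:][::2,::2] if 0 else cv2.resize(np.vstack([a[:,:400],a[:,400:]]),(200,400)),cv2.resize(b,(400,400))]))
E
```

```text
open 11.57 [ 0.5064 -0.3314  0.0507] gap 1.0 F [0.2 0.2 0.1]
away 12.47 [ 0.5058 -0.3309  0.1988] gap 1.001 F [ 0.3 -0.1  0.9]
hover 14.34 [0.5729 0.179  0.1999] gap 0.996 F [-0.2 -0.5  0.5]
down hit=False 15.71 [0.5732 0.1801 0.0543] gap 0.998 F [-0.  -0.9  0.3]
gripped 16.3 [0.5727 0.18   0.0537] gap 0.259 F [-1.5 -0.4  1.9]
up 17.43 [0.5718 0.1799 0.1989] gap 0.257 F [ 0.2  0.  -0.1]
top centre [453.2 228.6]
scene centre [117.7 169.7]
over well 19.37 [ 0.4517 -0.3123  0.2   ] gap 0.252 F [ 0.2  0.5 -0.6]
near 20.24 [ 0.4518 -0.3133  0.0922] gap 0.256 F [-0.  -0.   0.7]
scene [101. 106.]
[[142.73025075 155.24821693]]
[([139.7, 154.8], 0.59)]
```

View pics/c2.png

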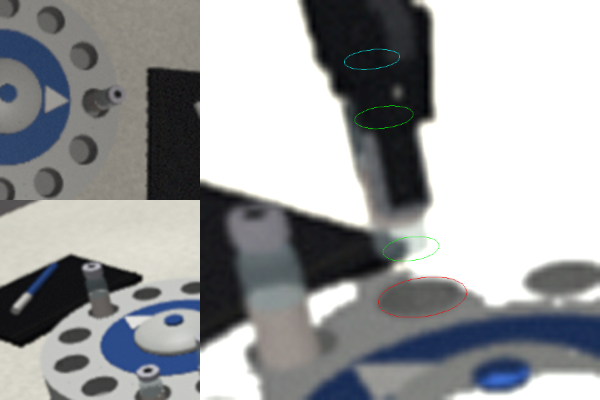

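Vial 1 stands upright in well 1. Vial 2 appears about 3 mm image-left of well 2, the same bias as vial 1. I'll shift it and lower.

```bash
sed -i 's/CAR=\[.5175,-.2191/CAR=[.5170,-.2171/' h.py
python3 - <<'E'
from h import *
z=lower(2,0,.001); p=get_state()["position"]
if abs(p[2]-.0515)<.002:
    release()
    if pick(2):
        over(3); p=np.array(get_state()["position"]); over_look("ov3",p-[0,0,G],2,3,("scene","top"))
        f=grab_frame("scene"); print(proj(p-[0,0,G],f)); print([(d["centre"],d["score"]) for d in tip_of("scene","sample_short_crimp")])
else: over_look("low2",np.array(p)-[0,0,G],1,2)
E
```

```text
hit=True 21.92 [ 0.4498 -0.3104  0.0517] gap 0.253 F [-0.4  0.7  4.2]
open 22.56 [ 0.4491 -0.3098  0.0509] gap 0.999 F [ 0.3 -0.4 -0.7]
away 23.45 [ 0.4486 -0.3093  0.199 ] gap 0.999 F [ 0.   0.4 -1. ]
hover 25.25 [0.5129 0.1791 0.1999] gap 0.998 F [ 0.7 -0.4 -0.1]
down hit=False 26.62 [0.5132 0.1801 0.0542] gap 0.998 F [-0.6  0.1 -0. ]
gripped 27.23 [0.5127 0.1801 0.0537] gap 0.245 F [-0.3  0.1  2.4]
up 28.35 [0.5119 0.1798 0.1991] gap 0.246 F [-0.8  0.1 -0.8]
over well 30.02 [ 0.413  -0.2646  0.1999] gap 0.245 F [-0.2  0.5 -0.4]
near 30.9 [ 0.4132 -0.2655  0.0921] gap 0.244 F [-0.4  0.1 -0.3]
scene [132. 103.]
top [389. 236.]
[[172.99236605 151.79405967]]
[([167.9, 148.2], 0.68), ([324.3, 244.1], 0.64)]
```

```bash
ls -t pics | head -2
```

```text
ov3.png
c2.png
```

View pics/ov3.png

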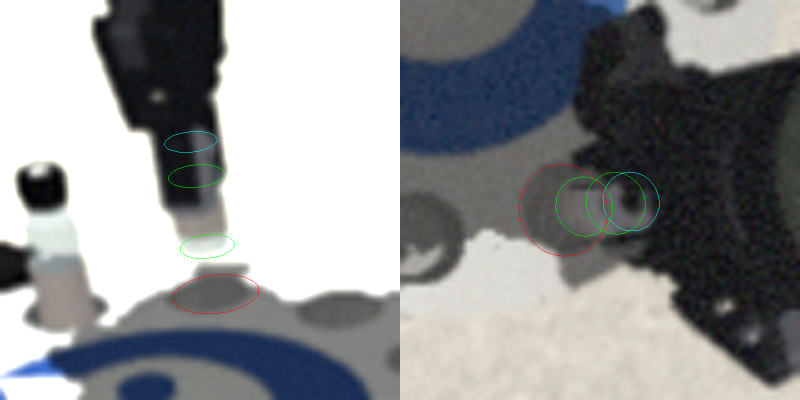

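Vial 2 stands upright in well 2. In `top`, vial 3's cap at (632,200) matches the prediction (631,201), so I'm lowering it in place.

```bash

python3 - <<'E'
from h import *
z=lower(3,0,0); p=get_state()["position"]
if abs(p[2]-.0515)<.002:
    release()
    if pick(3):
        over(4); p=np.array(get_state()["position"]); over_look("ov4",p-[0,0,G],3,4,("scene","top"))
else: over_look("low3",np.array(p)-[0,0,G],2,3,("scene","top"))
E
```

```text
hit=True 32.62 [ 0.4126 -0.2652  0.0517] gap 0.244 F [-0.5 -0.   5.2]
open 33.27 [ 0.412  -0.2648  0.051 ] gap 1.002 F [-0.3 -0.  -0.6]
away 34.16 [ 0.4114 -0.2643  0.1991] gap 1.0 F [-0.6  0.  -0.1]
hover 35.8 [0.4528 0.1792 0.1998] gap 0.998 F [-0.   0.1 -0. ]
down hit=False 37.17 [0.4531 0.18   0.0541] gap 1.001 F [-0.1 -0.9  0.2]
gripped 37.77 [0.4527 0.18   0.0538] gap 0.244 F [-0.1 -0.1  3.4]
up 38.89 [0.4519 0.1798 0.1991] gap 0.242 F [-0.   0.   0.3]
over well 40.34 [ 0.4027 -0.2059  0.1998] gap 0.243 F [ 0.2 -0.3  0.4]
near 41.22 [ 0.4031 -0.2066  0.092 ] gap 0.243 F [ 0.9 -0.8  0.2]
scene [158. 106.]
top [359. 243.]
```

```bash
cp $(ls -t pics/*.png | head -1) pics/last.png
```

```text
(no output)
```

View pics/last.png

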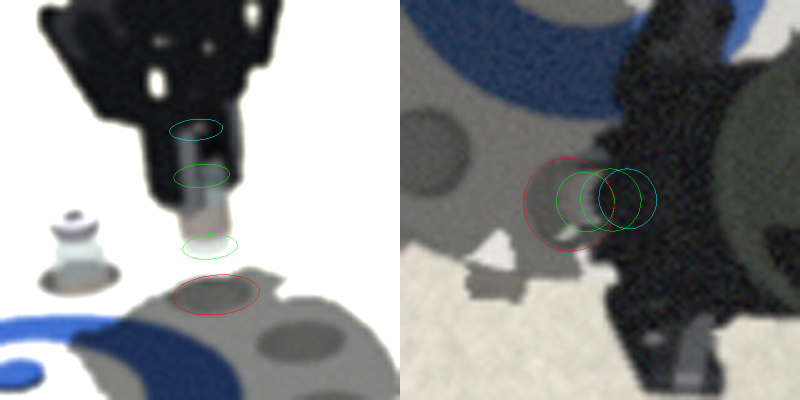

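Vial 3 is seated. Vial 4 is lined up with well 4 in both views, so I'm lowering it, then retreating and checking everything.

```bash

python3 - <<'E'
from h import *
z=lower(4,0,0); p=get_state()["position"]
if abs(p[2]-.0515)<.002:
    release(); set_joints([0.984,0.326,-0.193,1.052,0,1.437]); st()
    ims=[]
    for c,n in(("top","w"),("scene","w")):
        f=grab_frame(c); im=f["img"][:,:,::-1].copy()
        im=cv2.resize(im,None,fx=4,fy=4,interpolation=cv2.INTER_CUBIC)
        for k in range(4):
            w=T(CAR,[well(k+1,.03)])[0]
            for z,r,col in((HV[k]+.03,.0105,(0,255,0)),):
                cv2.polylines(im,[((proj(circ(w[0],w[1],z,r),f)+.5)*4).astype(np.int32)],True,col,1)
        u=proj(T(CAR,[[.03,-.05,.06]]),f)[0]*4; x,y=u.astype(int); x=max(x,400); ims.append(im[y-300:y+300,x-400:x+400])
    cv2.imwrite("pics/finA.png",ims[0]); cv2.imwrite("pics/finB.png",ims[1])
E
```

```text
hit=True 42.84 [ 0.4025 -0.2066  0.0517] gap 0.247 F [0.8 1.5 6.1]
open 43.48 [ 0.4019 -0.2062  0.0511] gap 0.999 F [-0.5  0.1 -0. ]
away 44.38 [ 0.4013 -0.2058  0.1991] gap 1.0 F [ 0.3  0.7 -1.3]
 46.92 [0.2411 0.494  0.2312] gap 0.999 F [-0.2 -0.2 -0.2]
```

View pics/finA.png

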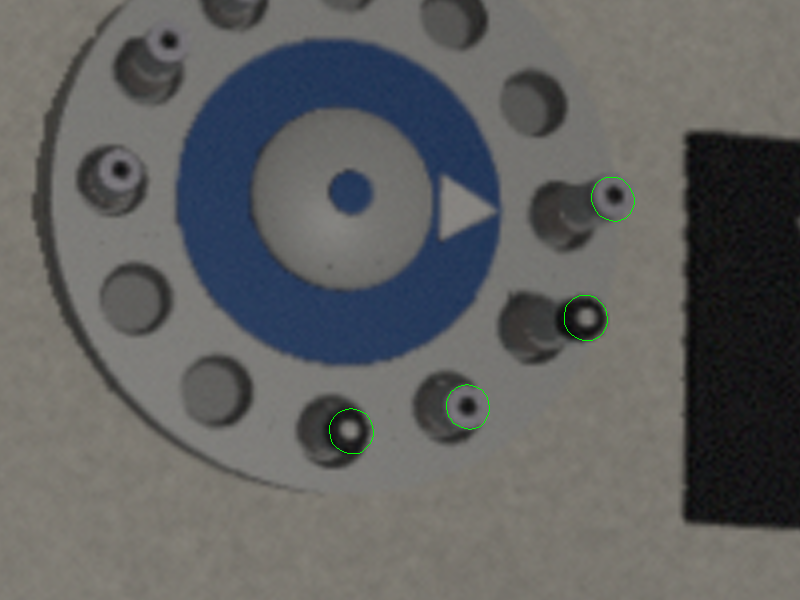

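View pics/finB.png

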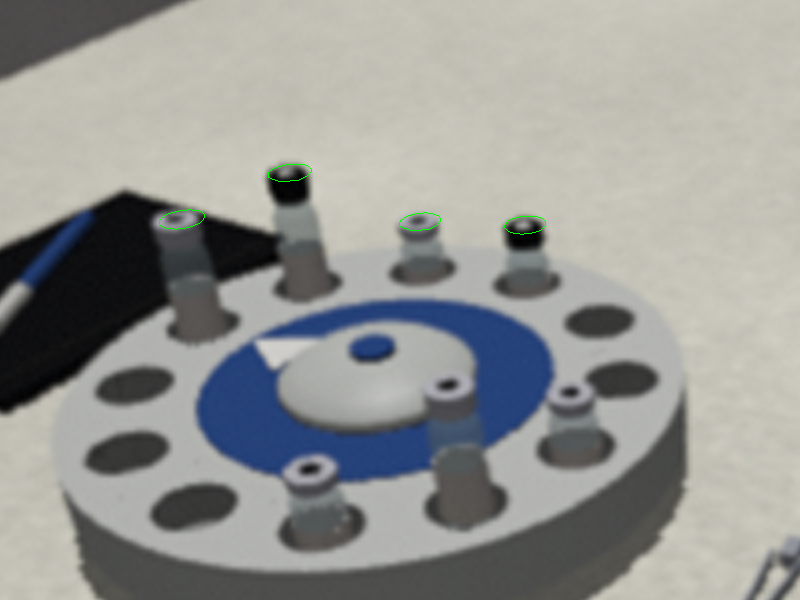

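All four caps match the fully home prediction in both views, in the right order. I'll check the rack once before handing in.

```bash
python3 - <<'E'
from h import *
f=grab_frame("scene"); cv2.imwrite("pics/rackfin.png",cv2.resize(f["img"][180:360,300:500,::-1],(600,540),interpolation=cv2.INTER_CUBIC))
E
```

```text
(no output)
```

View pics/rackfin.png

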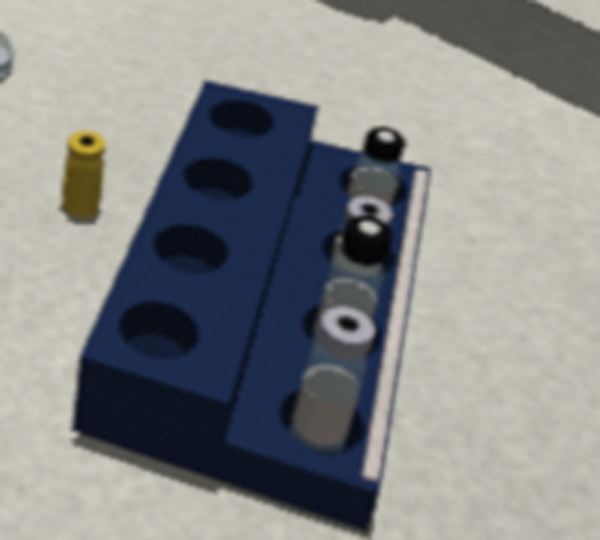

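The high step is empty, the four reserves stand on the low step, and the yellow vial at (83,175) has not moved.

```bash
python3 -c "
from cell import *
sign_off()"
```

```text
the job is handed in; nothing more can be done
```

The four sample vials are in the carousel, and I handed the job in at about 47 s on the robot's clock. From the arrow's well clockwise they stand tall crimp, tall screw, short crimp, short screw, the same order as on the rack.

**Seating:** each vial was lowered until it touched at TCP z = 51.6–51.7 mm, against 51.5 mm expected at the well floor, and only then released. In the last pictures from both cameras, all four cap tops match the positions predicted for upright, fully home vials. The four reserves and the yellow vial are where they were.

**Disagreement:** the `scene` camera showed the first three held vials about 3 mm to one side of where the arm reported them, and the two cameras' rack and carousel fits differed by up to about 3 mm. I corrected for this by shifting the carousel position about 2 mm, and no other check failed.

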